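# Build a two-tier kiln setting over a trial dish

### The job

Build up the two-tier setting on the kiln shelf for the trial firing: stand the wide dish in the middle of the shelf and the two tall props in the round seats on either side of it, then lay the strip batt across the props like a bridge, its holes down over their spigots, and set the small dish upright on the middle of the batt. Leave the short prop and the brown bottle where they stand.

Things in the scene. Friction and masses are not known exactly. Their poses are not given: they have to be found in the camera images.
- kiln_shelf: kiln shelf, a clay-coloured slab 220 x 90 mm, 18 mm thick, lying on the bench; it cannot be moved. Origin at the centre of its underside, x along its length, z up. Its upper face, 18 mm up, is flat, with two round seats 44 mm wide and 5 mm deep (floor 13 mm above the bench) at x = -70 mm and x = +70 mm on its middle line; two short dark slots mark its middle at the long edges.
- tall_prop_1_mid (a point): one of the two tall props: kiln prop, a pale round pillar 36 mm in diameter (waist 33 mm); its flat shoulder is 56 mm above its foot, and a tapered spigot, 13 mm thick and 9 mm high, stands on the middle of the top. It starts upright. The point is on its axis, 28 mm above the foot; z along its axis. Either tall prop may stand in either seat.
- tall_prop_2_mid (a point): the other tall prop, the same as the first: kiln prop, a pale round pillar 36 mm in diameter (waist 33 mm); its flat shoulder is 56 mm above its foot, and a tapered spigot, 13 mm thick and 9 mm high, stands on the middle of the top. It starts upright. The point is on its axis, 28 mm above the foot; z along its axis. 
- short_prop_mid (a point): the short prop, not needed here and left alone: kiln prop, a pale round pillar 36 mm in diameter (waist 33 mm); its flat shoulder is 26 mm above its foot, and a tapered spigot, 13 mm thick and 9 mm high, stands on the middle of the top. It starts upright. The point is on its axis, 13 mm above the foot; z along its axis. It is less than half as high as the tall ones.
- batt_mid (a point): strip batt, a flat pale bar 190 x 56 mm, 14 mm thick, lying flat on the bench, with a 25 mm round hole right through it at each end, 70 mm either side of its middle. The point is at its very centre, 7 mm above its underside; x along its length, z up. Either end may go to either prop. When the props stand in the shelf's seats, its underside rests on their shoulders 69 mm above the bench.
- wide_dish_mid (a point): the wide dish: a white round paint dish with steep walls, 64 mm in diameter, 25 mm high, flecked with ochre on its rim, open side up. The point is on its axis, 12.5 mm above its underside; z up.
- small_dish_mid (a point): the small dish: a white round paint dish, 41 to 44 mm in diameter, 26 mm high, clearly the smaller of the two dishes, with a little ochre inside and on its rim, open side up. The point is on its axis, 13 mm above its underside; z up.
- bottle_mid (a point): a brown glass bottle with a black cap, 52 mm in diameter, 89 mm high, standing at the left rear; left alone. The point is on its axis, half-way up.
Not all that is in view belongs to the job. Leave any red or turquoise look-alike of the part that bears tall_prop_2_mid alone.

How it is judged:
By the outcome, as a careful person would: the job done as asked, in the order asked, and still so for the second after the job is handed in, with the robot touching nothing.
It also fails if it takes over 131 s, if anything falls off the work surface, if the arm or the gripper's body presses on something with over 40 N, if the wrist force passes 120 N, or if a joint passes its speed limit or range.

### The arm

A 7-joint arm with a two-finger parallel gripper is mounted at the origin on a cart in front of the work surface, level with it; the furniture and walls round the work are solid. World frame = base frame: x ahead of the robot, y to its left, z up, the work surface at z = 0. Lengths are in m, angles in rad, forces in N, time in s.
With the tool pointing down it reaches from about 0.425 to 0.875 m from the base axis. Payload 4.7 kg.
Tool frame: the origin (TCP) lies between the finger pads; the fingertips stand 14 mm ahead of it and the grasp point (between the pads) lies 5 mm behind it; z points along the fingers, y is the line along which they close (so a half turn about z gives the same grasp; the last joint's range is limited). The gripper opens to 87 mm and grips with 3 to 60 N. Pads are 19 mm wide; open, the fingers measure 117 mm over their backs; the gripper's body (75 mm by 190 mm) begins 51 mm behind the grasp point.
Start: joints at [1.3, 0.321, -0.07, 1.45, 0.023, 1.371, -0.057], TCP at [0.183, -0.624, 0.237] pointing down, gripper open.
Joint ranges: [-2.86, 2.86], [-0.3, 2.09], [-1.38, 1.24], [0.06, 2.45], [-1.56, 4.7], [0.09, 2.05], [-2.69, 2.69]. Speed limits (rad/s): [2.57, 2.57, 3.14, 3.14, 3.14, 3.14, 3.14].

### API

Orientations are given as a rotation vector (axis times angle).
In Python, from bench import ctrl gives the robot as it stands.
- The arm moves only by the tool step_arm, never from a script. Its argument "commands" is a list of rows, each an object with "travel": the shift along the tool's x, y, z in m, a list of three; "turn": the turn, a rotation vector about the tool's x, y, z in degrees, a list of three. A call has 1 to 5 rows; each row is the pose to reach, as a shift and turn from the pose commanded when the call began, along the tool's axes at that moment; what a row does not reach only later rows make up. A row lasts 1/10 s, in which the tool goes at most 50 mm and 8.59 degrees, less where a joint would pass 70% of its speed; a pose out of reach is approached as far as the arm can. A call with a gripper value outside its range is refused whole. "gripper" is the opening, from 0 (shut) to 1 (fully open), set as the call begins (left out, the last holds). The fingers move at their own pace and stop on an object; "force" is the grip in N (left out, the last holds). Time passes only in rows, so rows that repeat a pose let the fingers close. It gives the time, the measured TCP pose, the force, the opening and the grip force at its end, in the units of the state.
- ctrl.get_state(): the state, without advancing time (a new reading comes with each control period).
- ctrl.get_image(name): name is "side" or "top"; returns the picture (384x512x3 uint8, red, green, blue); there is no depth.
- ctrl.camera_model(name): a dict with "fx", "fy", "cx", "cy" (pixels), "R" (3x3) and "t" (3): a world point X has camera coordinates R X + t. Camera axes: x right, y down, z forward; pixel columns grow to the right and rows downward; lengths in m; the calibration is good to about 2 mm. A picture is of the moment at which its call begins. camera_model takes no time and is no camera call.
- ctrl.close_job(): hands the job in; it is judged then, once.
The state is a dict: "time": time; "joint_positions": joint angles; "qd": joint speeds; "joint_torque": joint torques, N m; "position": TCP position; "tool_rot": TCP orientation; "ft_force": force on the tool from outside, world axes, zero at the start; "torque": the same for the moment, N m; "grip_width": opening from 0.0 (shut) to 1.0 (fully open); "grip_force": force on a finger pad.
Only numpy, scipy, OpenCV 4.12 (cv2) and the standard library are available. Lean on these libraries where they do the work, as an engineer would, in place of code of your own. Each camera call takes 0.05 s, during which the arm holds its last target. There are 200 camera calls.

## Working session

There is one attempt and no reset: what is moved stays moved. The work goes in short steps, Python scripts to look and compute and a tool call to move; the robot and the scene stay as the last step left them, time stands still between calls to the robot, and variables do not carry over. Pictures are saved under pics/ and viewed, at most 14 in all, crops included, and the job is handed in when it is done.

Besides the shell and the picture viewer there is one more tool, called by a JSON object that holds its "name" and its "arguments", one argument or row to a line. step_arm: Moves the arm, as the interface text tells. Its arguments: {"type":"object","properties":{"commands":{"type":"array"},"gripper":{"type":"number"},"force":{"type":"number"}},"required":["commands"]}

```bash
mkdir -p pics; ls; python3 - <<'E'
from bench import ctrl
import cv2,numpy as np
s=ctrl.get_state();print(s['position'],s['tool_rot'],s['time'],s['grip_width'])
for n in('side','top'):
    cv2.imwrite(f'pics/{n}0.png',ctrl.get_image(n)[:,:,::-1]);m=ctrl.camera_model(n);print(m, -np.array(m['R']).T@np.array(m['t']))
E
```

```text
pics
[ 0.18242116 -0.62332282  0.23548512] [-3.10795823e+00 -4.45707811e-01  6.24233722e-04] 0.0 0.9978044118285593
{'fx': 498.298494201499, 'fy': 498.298494201499, 'cx': 254.1460996024324, 'cy': 190.91001116854898, 'R': array([[ 0.96667061, -0.25600709, -0.00288242],
       [-0.09126314, -0.33404276, -0.93812924],
       [ 0.23920488,  0.90712502, -0.34627333]]), 't': array([-0.59675136,  0.09420292,  1.0345147 ])} [ 0.33799828 -1.05973894  0.44487927]
{'fx': 353.07063082503186, 'fy': 353.07063082503186, 'cx': 261.63787230573706, 'cy': 191.65736829860685, 'R': array([[-0.01048118, -0.99993881,  0.00353741],
       [-0.97774434,  0.00950711, -0.2095844 ],
       [ 0.20953794, -0.00565538, -0.97778416]]), 't': array([-0.06415425,  0.56718723,  0.78612297])} [ 0.38916911 -0.06509681  0.88775912]
```

View pics/top0.png

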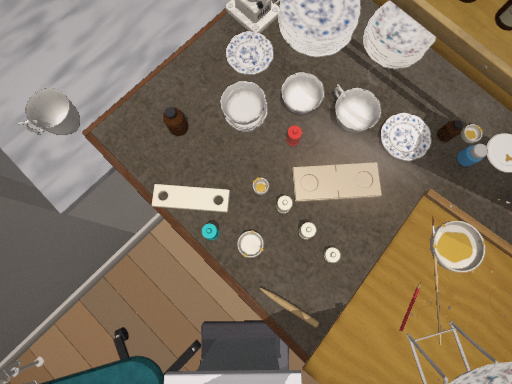

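View pics/side0.png

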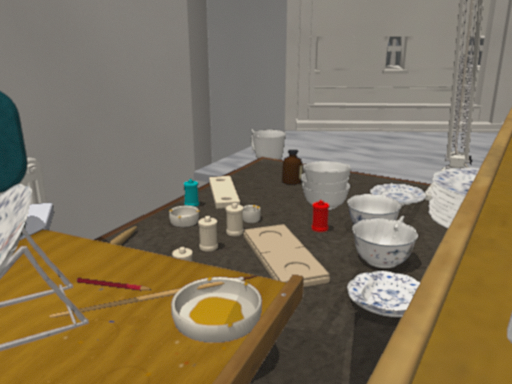

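The top view shows three pale props at (285,204), (308,230) and (333,255). It also shows the batt at (190,198), the shelf at (337,182), the wide dish at (250,244), the small dish at (261,186), the bottle at (176,122), and red and turquoise decoys. In the side view the short prop is at (182,253), which is the one at (333,255) in the top view.

```bash
cat > h.py <<'E'
from bench import ctrl
import cv2,numpy as np
from scipy.spatial.transform import Rotation as Ro
def ray(n,u,v,z):
    m=ctrl.camera_model(n);R=np.array(m['R']);c=-R.T@np.array(m['t'])
    d=R.T@np.array([(u-m['cx'])/m['fx'],(v-m['cy'])/m['fy'],1]);return c+d*(z-c[2])/d[2]
def proj(n,X):
    m=ctrl.camera_model(n);p=np.array(m['R'])@np.array(X)+np.array(m['t']);return np.array([m['fx']*p[0]/p[2]+m['cx'],m['fy']*p[1]/p[2]+m['cy']])
def crop(n,f,x0,y0,w,h,k):
    im=ctrl.get_image(n)[:,:,::-1];cv2.imwrite('pics/raw_'+f,im)
    cv2.imwrite('pics/'+f,cv2.resize(im[y0:y0+h,x0:x0+w],None,fx=k,fy=k,interpolation=cv2.INTER_CUBIC))
def to(target,yaw=None):
    "travel in tool axes (from measured pose) to reach world target; yaw = world angle of the closing line (deg)"
    s=ctrl.get_state();R=Ro.from_rotvec(s['tool_rot']);t=R.inv().apply(np.array(target)-s['position']);y=R.apply([0,1,0]);cur=np.degrees(np.arctan2(y[1],y[0]))
    z=R.apply([0,0,1]);print('t',s['time'],'pos',np.round(s['position'],4),'travel mm',np.round(t*1000,1),'closing',round(cur,2),'toolz',np.round(z,3))
    if yaw is not None: print('turn about tool z (deg)',round(-((yaw-cur+90)%180-90),2), 'q',np.round(s['joint_positions'],2))
E
python3 - <<'E'
from h import *
im=cv2.imread('pics/top0.png');cv2.imwrite('pics/c0.png',cv2.resize(im[150:275,140:400],None,fx=3,fy=3,interpolation=cv2.INTER_CUBIC))
im=cv2.imread('pics/side0.png');cv2.imwrite('pics/c1.png',cv2.resize(im[165:295,160:340],None,fx=4,fy=4,interpolation=cv2.INTER_CUBIC))
# blob centroids of pale things
im=cv2.imread('pics/top0.png');m=(im.min(2)>140).astype(np.uint8)
n,l,st,c=cv2.connectedComponentsWithStats(m)
for i in range(1,n):
    x,y,w,h,a=st[i]
    if 140<x<400 and 150<y<275 and a>30:
        print(st[i],c[i].round(1),cv2.minAreaRect(cv2.findNonZero((l==i).astype(np.uint8))))
E
```

```text
[ 293  162   88   39 2793] [336.3 181.2] ((336.68896484375, 181.148681640625), (33.83914566040039, 85.52619171142578), 86.56636810302734)
[253 178  16  16  80] [260.9 185.2] ((260.5000305175781, 186.00001525878906), (13.86362075805664, 15.20526123046875), 63.43495178222656)
[ 152  184   77   28 1535] [190.4 197.4] ((190.1647186279297, 197.3588104248047), (75.85284423828125, 22.318683624267578), 4.39870548248291)
[278 196  14  16 175] [284.6 202.7] ((284.5, 203.5), (15.0, 13.0), 90.0)
[301 222  15  16 181] [308.1 229.4] ((308.0, 229.5), (15.0, 14.0), 90.0)
[238 231  25  26 458] [249.8 243.2] ((250.0, 243.5), (25.0, 24.0), 90.0)
[325 248  15  15 171] [332.2 254.7] ((332.0, 255.0), (14.0, 14.0), 90.0)
```

View pics/c0.png

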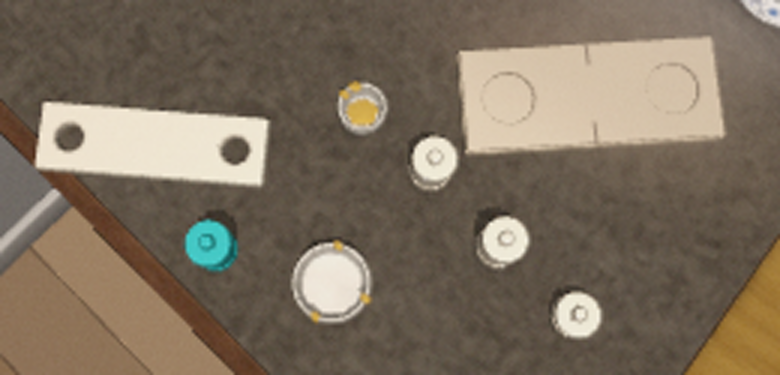

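View pics/c1.png

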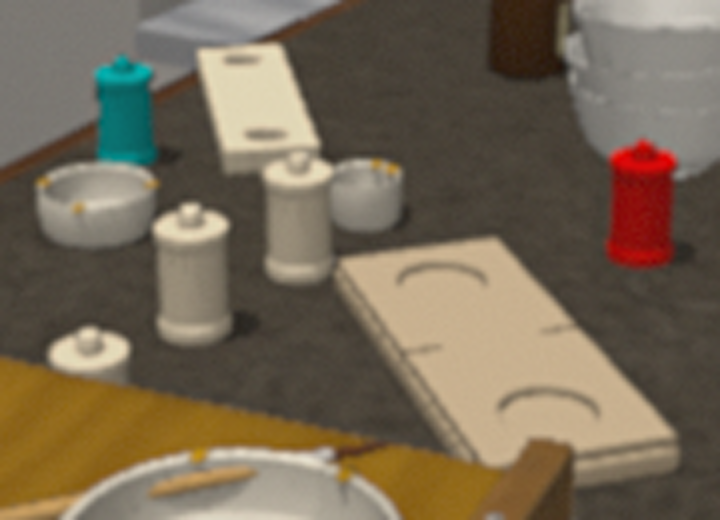

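The crops show both batt holes, the seat circles, the slots, the spigots and the dish rims clearly, so I'll turn those pixels into positions.

```bash
python3 - <<'E'
from h import *
P=lambda u,v,z:ray('top',140+(u+.5)/3-.5,150+(v+.5)/3-.5,z)
D=dict(seatL=(508,98,.018),seatR=(672,89,.018),slotF=(587,55,.018),slotN=(596,133,.018),holeL=(69.5,137,.014),holeR=(235,150.5,.014),wide=(332,281.5,.025),small=(362,108,.026),p1=(434.5,159,.056),p1s=(435,157,.065),p2=(504,240,.056),p2s=(507,238,.065),sh=(578,315,.026),teal=(210,242,.056))
for k,v in D.items():
    X=P(*v);print(k,X.round(4),'r',np.hypot(*X[:2]).round(3),'side px',((proj('side',X)-[160,165])*4).round(0))
S=lambda u,v,z:ray('side',160+(u+.5)/4-.5,165+(v+.5)/4-.5,z)
print('p1s side',S(300,155,.065).round(4),'p2s',S(191,207,.065).round(4),'seats',S(442,285,.018).round(4),S(549,415,.018).round(4))
L,R=P(*D['seatL']),P(*D['seatR']);d=L-R;print('shelf',(L+R)/2,np.degrees(np.arctan2(d[1],d[0])),np.linalg.norm(d))
L,R=P(*D['holeL']),P(*D['holeR']);d=L-R;print('batt',(L+R)/2,np.degrees(np.arctan2(d[1],d[0])),np.linalg.norm(d))
to([0.5,0,.2],0)
E
```

```text
seatL [ 0.5986 -0.1904  0.018 ] r 0.628 side px [438. 276.]
seatR [ 0.6051 -0.3297  0.018 ] r 0.689 side px [542. 405.]
slotF [ 0.6356 -0.2593  0.018 ] r 0.686 side px [554. 327.]
slotN [ 0.5676 -0.2632  0.018 ] r 0.626 side px [418. 348.]
holeL [0.5694 0.1792 0.014 ] r 0.597 side px [238.  57.]
holeR [0.5564 0.0399 0.014 ] r 0.558 side px [262. 132.]
wide [ 0.4459 -0.0414  0.025 ] r 0.448 side px [ 94. 183.]
small [ 0.5892 -0.067   0.026 ] r 0.593 side px [358. 173.]
p1 [ 0.5399 -0.1244  0.056 ] r 0.554 side px [293. 169.]
p1s [ 0.5399 -0.1241  0.065 ] r 0.554 side px [293. 153.]
p2 [ 0.4748 -0.1774  0.056 ] r 0.507 side px [186. 222.]
p2s [ 0.4754 -0.1786  0.065 ] r 0.508 side px [187. 206.]
sh [ 0.4172 -0.2385  0.026 ] r 0.481 side px [ 86. 348.]
teal [0.4755 0.0533 0.056 ] r 0.479 side px [121.  71.]
p1s side [ 0.5426 -0.1257  0.065 ] p2s [ 0.4767 -0.1783  0.065 ] seats [ 0.5974 -0.1993  0.018 ] [ 0.605  -0.3373  0.018 ]
shelf [ 0.60181193 -0.26007508  0.018     ] 92.67225403689204 0.13942751467024284
batt [0.56289451 0.10955947 0.014     ] 84.70047897849655 0.1398820097509474
t 0.1 pos [ 0.1824 -0.6234  0.2355] travel mm [ 479.9 -509.    36.4] closing -73.68 toolz [-0.001  0.002 -1.   ]
turn about tool z (deg) -73.68 q [ 1.3   0.32 -0.07  1.45  0.02  1.37 -0.06]
```

{"name": "step_arm", "arguments": {
  "commands": [
    {"travel":[0.03,-0.015,0],"turn":[0,0,-8]},
    {"travel":[0.07,-0.035,0],"turn":[0,0,-16]},
    {"travel":[0.11,-0.06,0],"turn":[0,0,-24]},
    {"travel":[0.15,-0.085,0],"turn":[0,0,-32]},
    {"travel":[0.19,-0.11,0],"turn":[0,0,-40]}
  ],
  "gripper": 1.0
}}

```text
time: 0.6
position: [0.3349, -0.4632, 0.2362]
tool_rot: [-2.765, -1.49, 0.0]
ft_force: [0.0, -0.6, 0.4]
grip_width: 0.997
grip_force: 0.0
```

{"name": "step_arm", "arguments": {
  "commands": [
    {"travel":[0.03,0.01,0],"turn":[0,0,-8]},
    {"travel":[0.06,0.02,0],"turn":[0,0,-16]},
    {"travel":[0.09,0.03,0],"turn":[0,0,-24]},
    {"travel":[0.12,0.04,0],"turn":[0,0,-33.7]},
    {"travel":[0.12,0.04,0],"turn":[0,0,-33.7]}
  ]
}}

```text
time: 1.1
position: [0.4382, -0.3822, 0.2363]
tool_rot: [-2.208, -2.234, -0.005]
ft_force: [-0.1, 0.7, 1.0]
grip_width: 1.0
grip_force: 0.0
```

```bash
python3 -c "
from h import *
to([.446,-.042,.12],0);print(ray('top',176,115,.085))"
```

```text
t 1.1 pos [ 0.4382 -0.3822  0.2363] travel mm [339.8  11.6 117.3] closing 0.68 toolz [ 0.002  0.003 -1.   ]
turn about tool z (deg) 0.68 q [ 1.04  0.2  -0.41  1.62  0.08  1.34  0.62]
[0.75424089 0.13691161 0.085     ]
```

{"name": "step_arm", "arguments": {
  "commands": [
    {"travel":[0.045,0.005,0]},
    {"travel":[0.09,0.01,0]},
    {"travel":[0.135,0.012,0]},
    {"travel":[0.18,0.012,0]},
    {"travel":[0.225,0.012,0]}
  ]
}}

```text
$.commands[0]: bad value
```

{"name": "step_arm", "arguments": {
  "commands": [
    {"travel":[0.04,0,0.02]},
    {"travel":[0.08,0,0.06]},
    {"travel":[0.115,0,0.1]},
    {"travel":[0.115,0,0.117]},
    {"travel":[0.115,0,0.117]}
  ]
}}

```text
$.commands[0]: bad value
```

```bash
python3 -c "
from h import *
to([.446,-.042,.018],0);crop('top','d1.png',190,180,130,100,5)
print(proj('top',ctrl.get_state()['position']))"
```

```text
t 1.1 pos [ 0.4382 -0.3822  0.2363] travel mm [339.5  11.4 219.2] closing 0.68 toolz [ 0.002  0.003 -1.   ]
turn about tool z (deg) 0.68 q [ 1.04  0.2  -0.41  1.62  0.08  1.34  0.62]
[434.09008529 239.54024939]
```

View pics/d1.png

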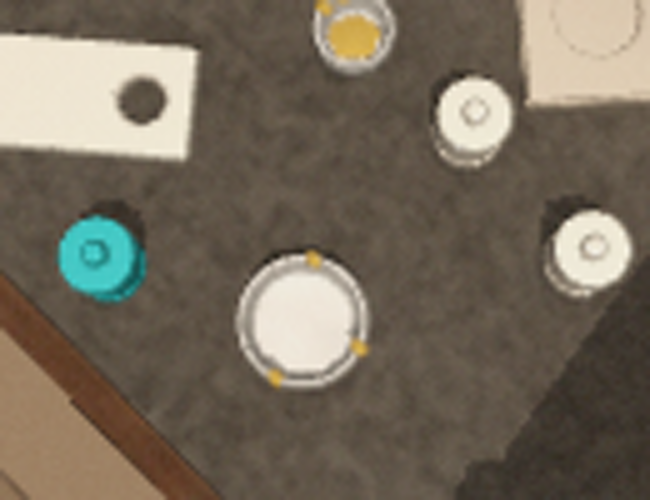

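The moves were refused because every row needs a turn. The picture still helps: the dish centre at crop (303,321) agrees with the estimate.

{"name": "step_arm", "arguments": {
  "commands": [
    {"travel":[0.045,0.005,0],"turn":[0,0,0.5]},
    {"travel":[0.09,0.01,0],"turn":[0,0,0.5]},
    {"travel":[0.135,0.012,0],"turn":[0,0,0.5]},
    {"travel":[0.18,0.012,0],"turn":[0,0,0.5]},
    {"travel":[0.225,0.012,0],"turn":[0,0,0.5]}
  ]
}}

```text
time: 1.65
position: [0.4448, -0.1618, 0.2363]
tool_rot: [2.235, 2.208, -0.001]
ft_force: [0.8, -0.2, -0.6]
grip_width: 1.005
grip_force: 0.0
```

{"name": "step_arm", "arguments": {
  "commands": [
    {"travel":[0.04,0,0.02],"turn":[0,0,0]},
    {"travel":[0.08,0,0.06],"turn":[0,0,0]},
    {"travel":[0.115,0,0.1],"turn":[0,0,0]},
    {"travel":[0.115,0,0.117],"turn":[0,0,0]},
    {"travel":[0.115,0,0.117],"turn":[0,0,0]}
  ]
}}

```text
time: 2.15
position: [0.4436, -0.0467, 0.1165]
tool_rot: [-2.226, -2.209, 0.006]
ft_force: [-0.5, -0.2, 0.0]
grip_width: 1.003
grip_force: 0.0
```

```bash
python3 -c "
from h import *
to([.446,-.042,.018],0)"
```

```text
t 2.15 pos [ 0.4436 -0.0467  0.1165] travel mm [ 4.6  3.1 98.5] closing -0.46 toolz [-0.007  0.001 -1.   ]
turn about tool z (deg) -0.46 q [ 0.76  0.02 -0.71  2.05  0.01  1.08  0.03]
```

{"name": "step_arm", "arguments": {
  "commands": [
    {"travel":[0.005,0.003,0.03],"turn":[0,0,0]},
    {"travel":[0.005,0.003,0.06],"turn":[0,0,0]},
    {"travel":[0.005,0.003,0.085],"turn":[0,0,0]},
    {"travel":[0.005,0.003,0.098],"turn":[0,0,0]},
    {"travel":[0.005,0.003,0.098],"turn":[0,0,0]}
  ]
}}

```text
time: 2.65
position: [0.4491, -0.0436, 0.0209]
tool_rot: [-2.232, -2.208, 0.002]
ft_force: [-0.4, -0.2, -0.7]
grip_width: 0.993
grip_force: 0.0
```

{"name": "step_arm", "arguments": {
  "commands": [
    {"travel":[0,0,0],"turn":[0,0,0]},
    {"travel":[0,0,0],"turn":[0,0,0]},
    {"travel":[0,0,0],"turn":[0,0,0]},
    {"travel":[0,0,0],"turn":[0,0,0]},
    {"travel":[0,0,0],"turn":[0,0,0]}
  ],
  "gripper": 0.5,
  "force": 12
}}

```text
time: 3.15
position: [0.4501, -0.0425, 0.0222]
tool_rot: [2.23, 2.211, -0.0]
ft_force: [-1.7, 0.4, 6.1]
grip_width: 0.715
grip_force: 12.0
```

{"name": "step_arm", "arguments": {
  "commands": [
    {"travel":[0,0,0],"turn":[0,0,0]},
    {"travel":[0,0,0],"turn":[0,0,0]},
    {"travel":[0,0,0],"turn":[0,0,0]},
    {"travel":[0,0,0],"turn":[0,0,0]},
    {"travel":[0,0,0],"turn":[0,0,0]}
  ]
}}

```text
time: 3.65
position: [0.4501, -0.0425, 0.0222]
tool_rot: [2.23, 2.212, -0.001]
ft_force: [-1.7, -0.3, 6.4]
grip_width: 0.716
grip_force: 12.0
```

{"name": "step_arm", "arguments": {
  "commands": [
    {"travel":[0,0,-0.01],"turn":[0,0,0]},
    {"travel":[0,0,-0.03],"turn":[0,0,0]},
    {"travel":[0,0,-0.06],"turn":[0,0,0]},
    {"travel":[0,0,-0.1],"turn":[0,0,0]},
    {"travel":[0,0,-0.13],"turn":[0,0,0]}
  ]
}}

```text
time: 4.15
position: [0.4504, -0.0418, 0.1541]
tool_rot: [2.229, 2.212, 0.002]
ft_force: [1.3, 0.3, -1.0]
grip_width: 0.717
grip_force: 12.0
```

{"name": "step_arm", "arguments": {
  "commands": [
    {"travel":[-0.03,0.02,0],"turn":[0,0,0]},
    {"travel":[-0.07,0.05,0],"turn":[0,0,0]},
    {"travel":[-0.11,0.08,0],"turn":[0,0,0]},
    {"travel":[-0.15,0.11,0],"turn":[0,0,0]},
    {"travel":[-0.18,0.13,0],"turn":[0,0,0]}
  ]
}}

```text
time: 4.65
position: [0.5796, -0.2266, 0.1516]
tool_rot: [2.232, 2.209, 0.001]
ft_force: [0.2, -0.2, 0.3]
grip_width: 0.717
grip_force: 12.0
```

{"name": "step_arm", "arguments": {
  "commands": [
    {"travel":[-0.02,0.01,0],"turn":[0,0,0]},
    {"travel":[-0.037,0.022,0.01],"turn":[0,0,0]},
    {"travel":[-0.037,0.022,0.03],"turn":[0,0,0]},
    {"travel":[-0.037,0.022,0.05],"turn":[0,0,0]},
    {"travel":[-0.037,0.022,0.05],"turn":[0,0,0]}
  ]
}}

```text
time: 5.15
position: [0.5978, -0.2599, 0.0986]
tool_rot: [-2.227, -2.208, 0.002]
ft_force: [-0.7, 0.3, -0.7]
grip_width: 0.718
grip_force: 12.0
```

```bash
python3 -c "
from h import *
to([.603,-.261,.04],0);crop('side','d2.png',150,130,200,150,4)
print(ctrl.get_state()['ft_force'],ctrl.get_state()['grip_width'])"
```

```text
t 5.15 pos [ 0.5978 -0.2599  0.0986] travel mm [-1.2  5.5 58.5] closing -0.48 toolz [-0.005  0.003 -1.   ]
turn about tool z (deg) -0.48 q [ 0.8   0.49 -0.57  1.58  0.28  1.16  0.17]
[ 0.05855326 -0.27997722 -0.2233563 ] 0.7191546054648498
```

View pics/d2.png

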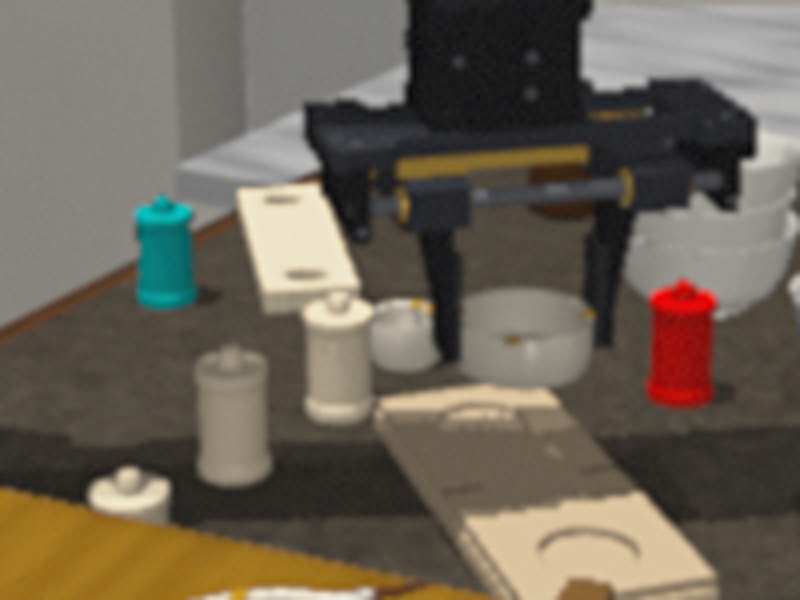

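The dish is held level above the shelf, with its bottom about 8 mm below the fingertips. I'll lower it and release.

{"name": "step_arm", "arguments": {
  "commands": [
    {"travel":[-0.001,0.004,0.02],"turn":[0,0,0]},
    {"travel":[-0.001,0.005,0.04],"turn":[0,0,0]},
    {"travel":[-0.001,0.005,0.05],"turn":[0,0,0]},
    {"travel":[-0.001,0.005,0.055],"turn":[0,0,0]},
    {"travel":[-0.001,0.005,0.055],"turn":[0,0,0]}
  ]
}}

```text
time: 5.7
position: [0.6048, -0.2614, 0.0461]
tool_rot: [-2.23, -2.212, 0.0]
ft_force: [-1.1, 0.5, -1.2]
grip_width: 0.717
grip_force: 12.0
```

{"name": "step_arm", "arguments": {
  "commands": [
    {"travel":[0,0,0.001],"turn":[0,0,0]},
    {"travel":[0,0,0.002],"turn":[0,0,0]},
    {"travel":[0,0,0.003],"turn":[0,0,0]},
    {"travel":[0,0,0.003],"turn":[0,0,0]},
    {"travel":[0,0,0.003],"turn":[0,0,0]}
  ]
}}

```text
time: 6.2
position: [0.605, -0.2617, 0.0438]
tool_rot: [2.231, 2.212, -0.0]
ft_force: [-0.8, -0.0, -1.8]
grip_width: 0.721
grip_force: 12.0
```

{"name": "step_arm", "arguments": {
  "commands": [
    {"travel":[0.001,-0.002,0.001],"turn":[0,0,0]},
    {"travel":[0.001,-0.002,0.002],"turn":[0,0,0]},
    {"travel":[0.001,-0.002,0.003],"turn":[0,0,0]},
    {"travel":[0.001,-0.002,0.003],"turn":[0,0,0]},
    {"travel":[0.001,-0.002,0.003],"turn":[0,0,0]}
  ]
}}

```text
time: 6.7
position: [0.603, -0.2605, 0.0405]
tool_rot: [-2.231, -2.212, 0.0]
ft_force: [0.7, 0.6, -0.1]
grip_width: 0.718
grip_force: 12.0
```

```bash
python3 -c "
from h import *
for i in range(4):
  ctrl.get_image('top');print(ctrl.get_state()['ft_force'],ctrl.get_state()['position'])"
```

```text
[-0.77396887  0.71279244 -0.16543563] [ 0.60301035 -0.26055706  0.0405092 ]
[ 0.09040749  0.09873594 -0.42177652] [ 0.60297761 -0.26054843  0.04049065]
[-0.07359134 -0.15493227 -0.32052816] [ 0.60298483 -0.2605601   0.04051745]
[-0.13019646 -0.22140271 -0.70087347] [ 0.60297397 -0.26054768  0.04050908]
```

Just about at contact. I'll press 2 mm further and release.

{"name": "step_arm", "arguments": {
  "commands": [
    {"travel":[0,0,0.001],"turn":[0,0,0]},
    {"travel":[0,0,0.001],"turn":[0,0,0]},
    {"travel":[0,0,0.002],"turn":[0,0,0]},
    {"travel":[0,0,0.002],"turn":[0,0,0]},
    {"travel":[0,0,0.002],"turn":[0,0,0]}
  ]
}}

```text
time: 7.4
position: [0.6031, -0.2606, 0.0403]
tool_rot: [2.23, 2.212, -0.001]
ft_force: [-3.4, 1.2, 10.5]
grip_width: 0.715
grip_force: 12.0
```

{"name": "step_arm", "arguments": {
  "commands": [
    {"travel":[0,0,0],"turn":[0,0,0]},
    {"travel":[0,0,0],"turn":[0,0,0]},
    {"travel":[0,0,0],"turn":[0,0,0]},
    {"travel":[0,0,0],"turn":[0,0,0]},
    {"travel":[0,0,0],"turn":[0,0,0]}
  ],
  "gripper": 0.9
}}

```text
time: 7.9
position: [0.6029, -0.2605, 0.0383]
tool_rot: [-2.231, -2.212, 0.0]
ft_force: [-0.4, 0.5, -0.8]
grip_width: 0.896
grip_force: 0.0
```

{"name": "step_arm", "arguments": {
  "commands": [
    {"travel":[0,0,-0.02],"turn":[0,0,0]},
    {"travel":[0,0,-0.05],"turn":[0,0,0]},
    {"travel":[0,0,-0.08],"turn":[0,0,0]},
    {"travel":[0.04,-0.02,-0.1],"turn":[0,0,0]},
    {"travel":[0.08,-0.04,-0.1],"turn":[0,0,0]}
  ]
}}

```text
time: 8.4
position: [0.5656, -0.1806, 0.1418]
tool_rot: [2.23, 2.205, 0.005]
ft_force: [1.0, 1.1, 0.3]
grip_width: 0.899
grip_force: 0.0
```

```bash
python3 -c "
from h import *
to([.541,-.125,.13],0)"
```

```text
t 8.4 pos [ 0.5656 -0.1806  0.1418] travel mm [ 55.3 -25.3  11.5] closing -0.64 toolz [ 0.006 -0.002 -1.   ]
turn about tool z (deg) -0.64 q [ 0.79  0.32 -0.63  1.7   0.2   1.18  0.1 ]
```

{"name": "step_arm", "arguments": {
  "commands": [
    {"travel":[0.03,-0.012,0],"turn":[0,0,-0.5]},
    {"travel":[0.055,-0.023,0],"turn":[0,0,-0.5]},
    {"travel":[0.055,-0.023,0],"turn":[0,0,-0.5]},
    {"travel":[0.055,-0.023,0.01],"turn":[0,0,-0.5]},
    {"travel":[0.055,-0.023,0.01],"turn":[0,0,-0.5]}
  ]
}}

```text
time: 8.9
position: [0.5403, -0.1263, 0.127]
tool_rot: [-2.222, -2.219, 0.002]
ft_force: [-0.2, 0.5, -0.3]
grip_width: 0.9
grip_force: 0.0
```

```bash
python3 -c "
from h import *
to([.541,-.125,.036],0);crop('top','e1.png',240,150,150,110,5)"
```

```text
t 8.9 pos [ 0.5403 -0.1263  0.127 ] travel mm [ 1.3  0.9 91. ] closing -0.07 toolz [-0.002  0.    -1.   ]
turn about tool z (deg) -0.07 q [ 0.76  0.27 -0.66  1.8   0.18  1.14  0.04]
```

View pics/e1.png

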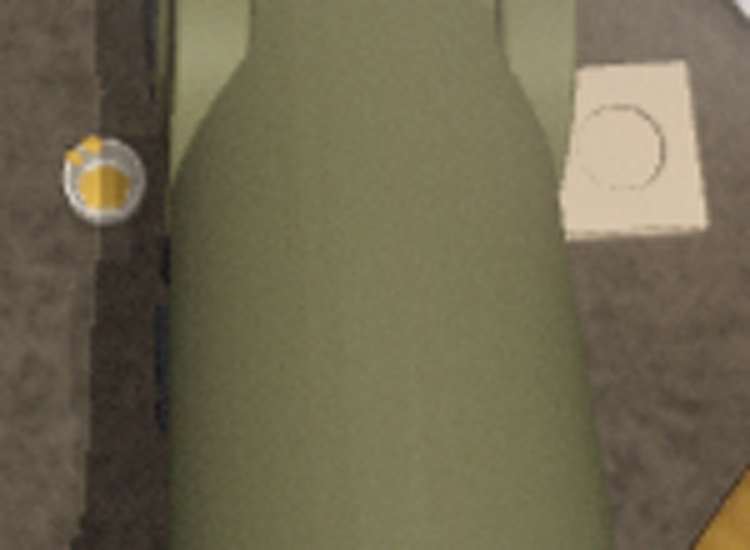

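The arm hides the prop from the top camera, but the clearances are ample, so I'll grasp prop 1.

{"name": "step_arm", "arguments": {
  "commands": [
    {"travel":[0.001,0.001,0.03],"turn":[0,0,0]},
    {"travel":[0.001,0.001,0.06],"turn":[0,0,0]},
    {"travel":[0.001,0.001,0.08],"turn":[0,0,0]},
    {"travel":[0.001,0.001,0.091],"turn":[0,0,0]},
    {"travel":[0.001,0.001,0.091],"turn":[0,0,0]}
  ]
}}

```text
time: 9.45
position: [0.5411, -0.1245, 0.0358]
tool_rot: [-2.22, -2.218, 0.002]
ft_force: [0.6, -1.2, 0.1]
grip_width: 0.897
grip_force: 0.0
```

{"name": "step_arm", "arguments": {
  "commands": [
    {"travel":[0,0,0],"turn":[0,0,0]},
    {"travel":[0,0,0],"turn":[0,0,0]},
    {"travel":[0,0,0],"turn":[0,0,0]},
    {"travel":[0,0,0],"turn":[0,0,0]},
    {"travel":[0,0,0],"turn":[0,0,0]}
  ],
  "gripper": 0.2,
  "force": 20
}}

```text
time: 9.95
position: [0.5424, -0.1241, 0.038]
tool_rot: [2.22, 2.221, 0.0]
ft_force: [-0.2, -0.0, 0.0]
grip_width: 0.534
grip_force: 0.0
```

{"name": "step_arm", "arguments": {
  "commands": [
    {"travel":[0,0,0],"turn":[0,0,0]},
    {"travel":[0,0,0],"turn":[0,0,0]},
    {"travel":[0,0,0],"turn":[0,0,0]},
    {"travel":[0,0,0],"turn":[0,0,0]},
    {"travel":[0,0,0],"turn":[0,0,0]}
  ]
}}

```text
time: 10.45
position: [0.542, -0.1241, 0.0376]
tool_rot: [-2.221, -2.222, 0.0]
ft_force: [-0.4, -0.5, 0.9]
grip_width: 0.38
grip_force: 19.7
```

{"name": "step_arm", "arguments": {
  "commands": [
    {"travel":[0,0,-0.01],"turn":[0,0,0]},
    {"travel":[0,0,-0.04],"turn":[0,0,0]},
    {"travel":[0,0,-0.08],"turn":[0,0,0]},
    {"travel":[-0.033,0.03,-0.08],"turn":[0,0,0]},
    {"travel":[-0.067,0.058,-0.08],"turn":[0,0,0]}
  ]
}}

```text
time: 10.95
position: [0.6025, -0.1912, 0.1212]
tool_rot: [2.214, 2.221, 0.003]
ft_force: [0.2, 1.1, -0.7]
grip_width: 0.384
grip_force: 19.7
```

{"name": "step_arm", "arguments": {
  "commands": [
    {"travel":[0,0,0],"turn":[0,0,0]},
    {"travel":[0,0,0],"turn":[0,0,0]},
    {"travel":[0,0,0.02],"turn":[0,0,0]},
    {"travel":[0,0,0.035],"turn":[0,0,0]},
    {"travel":[0,0,0.035],"turn":[0,0,0]}
  ]
}}

```text
time: 11.45
position: [0.5977, -0.1895, 0.0799]
tool_rot: [-2.216, -2.22, 0.004]
ft_force: [-0.5, 0.3, -1.2]
grip_width: 0.384
grip_force: 19.7
```

```bash
python3 -c "
from h import *
to([.600,-.191,.051],0);crop('side','e2.png',190,140,160,120,5)"
```

```text
t 11.45 pos [ 0.5977 -0.1895  0.0799] travel mm [-1.6  2.4 28.9] closing 0.11 toolz [-0.005  0.002 -1.   ]
turn about tool z (deg) 0.11 q [ 0.74  0.46 -0.6   1.66  0.29  1.11  0.06]
```

View pics/e2.png

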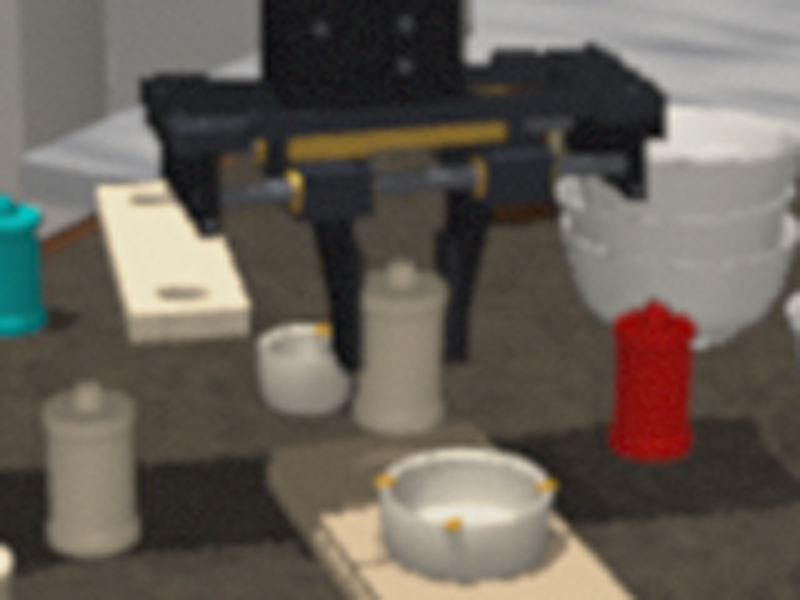

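The dish stands upright mid-shelf and the prop hangs straight above the left seat. I'll lower it.

{"name": "step_arm", "arguments": {
  "commands": [
    {"travel":[0,0,0],"turn":[0,0,0]},
    {"travel":[0,0,0.005],"turn":[0,0,0]},
    {"travel":[0,0,0.01],"turn":[0,0,0]},
    {"travel":[0,0,0.015],"turn":[0,0,0]},
    {"travel":[0,0,0.015],"turn":[0,0,0]}
  ]
}}

```text
time: 12.0
position: [0.5995, -0.1909, 0.0665]
tool_rot: [-2.22, -2.221, 0.001]
ft_force: [-0.9, 0.2, -0.9]
grip_width: 0.38
grip_force: 19.7
```

{"name": "step_arm", "arguments": {
  "commands": [
    {"travel":[0,0,0],"turn":[0,0,0]},
    {"travel":[0,0,0],"turn":[0,0,0]},
    {"travel":[0,0,0.001],"turn":[0,0,0]},
    {"travel":[0,0,0.001],"turn":[0,0,0]},
    {"travel":[0,0,0.001],"turn":[0,0,0]}
  ]
}}

```text
time: 12.5
position: [0.6002, -0.191, 0.0666]
tool_rot: [2.221, 2.222, -0.0]
ft_force: [-0.5, -0.1, 0.0]
grip_width: 0.379
grip_force: 19.7
```

Position is spot on at (0.600, -0.191). The remaining drop is 16 mm.

{"name": "step_arm", "arguments": {
  "commands": [
    {"travel":[0,0,0.005],"turn":[0,0,0]},
    {"travel":[0,0,0.009],"turn":[0,0,0]},
    {"travel":[0,0,0.012],"turn":[0,0,0]},
    {"travel":[0,0,0.014],"turn":[0,0,0]},
    {"travel":[0,0,0.014],"turn":[0,0,0]}
  ]
}}

```text
time: 13.0
position: [0.5998, -0.1909, 0.052]
tool_rot: [-2.22, -2.221, 0.001]
ft_force: [0.5, 0.0, -0.2]
grip_width: 0.382
grip_force: 19.7
```

{"name": "step_arm", "arguments": {
  "commands": [
    {"travel":[0,0,0.001],"turn":[0,0,0]},
    {"travel":[0,0,0.002],"turn":[0,0,0]},
    {"travel":[0,0,0.003],"turn":[0,0,0]},
    {"travel":[0,0,0.003],"turn":[0,0,0]},
    {"travel":[0,0,0.003],"turn":[0,0,0]}
  ]
}}

```text
time: 13.5
position: [0.6003, -0.1911, 0.0505]
tool_rot: [2.221, 2.221, -0.0]
ft_force: [-2.4, 0.3, 5.8]
grip_width: 0.381
grip_force: 19.7
```

Contact came at exactly the predicted seated height, so the prop is in the seat. I'll release and go to prop 2.

{"name": "step_arm", "arguments": {
  "commands": [
    {"travel":[0,0,0],"turn":[0,0,0]},
    {"travel":[0,0,0],"turn":[0,0,0]},
    {"travel":[0,0,0],"turn":[0,0,0]},
    {"travel":[0,0,0],"turn":[0,0,0]},
    {"travel":[0,0,0],"turn":[0,0,0]}
  ],
  "gripper": 0.85
}}

```text
time: 14.0
position: [0.6001, -0.191, 0.0493]
tool_rot: [-2.221, -2.222, 0.0]
ft_force: [-1.4, -0.8, -0.0]
grip_width: 0.749
grip_force: 0.0
```

{"name": "step_arm", "arguments": {
  "commands": [
    {"travel":[0,0,-0.02],"turn":[0,0,0]},
    {"travel":[0,0,-0.05],"turn":[0,0,0]},
    {"travel":[0,0,-0.09],"turn":[0,0,0]},
    {"travel":[0.005,-0.04,-0.1],"turn":[0,0,0]},
    {"travel":[0.01,-0.08,-0.1],"turn":[0,0,0]}
  ]
}}

```text
time: 14.5
position: [0.5216, -0.1807, 0.1519]
tool_rot: [2.217, 2.22, 0.004]
ft_force: [-0.7, -0.7, 0.3]
grip_width: 0.851
grip_force: 0.0
```

{"name": "step_arm", "arguments": {
  "commands": [
    {"travel":[0.003,-0.03,0],"turn":[0,0,0]},
    {"travel":[0.003,-0.044,0],"turn":[0,0,0]},
    {"travel":[0.003,-0.044,0.02],"turn":[0,0,0]},
    {"travel":[0.003,-0.044,0.03],"turn":[0,0,0]},
    {"travel":[0.003,-0.044,0.03],"turn":[0,0,0]}
  ]
}}

```text
time: 15.0
position: [0.4751, -0.1775, 0.1181]
tool_rot: [-2.219, -2.22, 0.001]
ft_force: [-0.2, 1.2, 0.7]
grip_width: 0.85
grip_force: 0.0
```

```bash
python3 -c "
from h import *
to([.4765,-.1785,.036],0)"
```

```text
t 15.0 pos [ 0.4751 -0.1775  0.1181] travel mm [-1.1  1.6 82.1] closing 0.04 toolz [-0.003  0.001 -1.   ]
turn about tool z (deg) 0.04 q [ 0.91  0.16 -0.65  1.92  0.11  1.09  0.22]
```

{"name": "step_arm", "arguments": {
  "commands": [
    {"travel":[-0.001,0,0.025],"turn":[0,0,0]},
    {"travel":[-0.001,0,0.05],"turn":[0,0,0]},
    {"travel":[-0.001,0,0.07],"turn":[0,0,0]},
    {"travel":[-0.001,0,0.082],"turn":[0,0,0]},
    {"travel":[-0.001,0,0.082],"turn":[0,0,0]}
  ]
}}

```text
time: 15.5
position: [0.4755, -0.1784, 0.0363]
tool_rot: [-2.218, -2.22, 0.001]
ft_force: [0.6, -0.5, 0.5]
grip_width: 0.851
grip_force: 0.0
```

{"name": "step_arm", "arguments": {
  "commands": [
    {"travel":[0,0,0],"turn":[0,0,0]},
    {"travel":[0,0,0],"turn":[0,0,0]},
    {"travel":[0,0,0],"turn":[0,0,0]},
    {"travel":[0,0,0],"turn":[0,0,0]},
    {"travel":[0,0,0],"turn":[0,0,0]}
  ],
  "gripper": 0.2,
  "force": 20
}}

```text
time: 16.0
position: [0.4764, -0.1792, 0.038]
tool_rot: [2.22, 2.221, -0.0]
ft_force: [0.2, 0.7, -0.4]
grip_width: 0.48
grip_force: 0.0
```

{"name": "step_arm", "arguments": {
  "commands": [
    {"travel":[0,0,0],"turn":[0,0,0]},
    {"travel":[0,0,0],"turn":[0,0,0]},
    {"travel":[0,0,0],"turn":[0,0,0]},
    {"travel":[0,0,0],"turn":[0,0,0]},
    {"travel":[0,0,0],"turn":[0,0,0]}
  ]
}}

```text
time: 16.5
position: [0.476, -0.1791, 0.0377]
tool_rot: [-2.221, -2.222, 0.001]
ft_force: [-1.6, 0.2, 3.7]
grip_width: 0.384
grip_force: 19.5
```

{"name": "step_arm", "arguments": {
  "commands": [
    {"travel":[0,0,-0.01],"turn":[0,0,0]},
    {"travel":[0,0,-0.04],"turn":[0,0,0]},
    {"travel":[0,0,-0.08],"turn":[0,0,0]},
    {"travel":[-0.02,0.02,-0.1],"turn":[0,0,0]},
    {"travel":[-0.05,0.045,-0.1],"turn":[0,0,0]}
  ]
}}

```text
time: 17.0
position: [0.5241, -0.2287, 0.1425]
tool_rot: [2.213, 2.219, 0.003]
ft_force: [0.3, 1.3, -0.8]
grip_width: 0.378
grip_force: 19.6
```

{"name": "step_arm", "arguments": {
  "commands": [
    {"travel":[-0.03,0.025,0],"turn":[0,0,0]},
    {"travel":[-0.06,0.05,0],"turn":[0,0,0]},
    {"travel":[-0.085,0.07,0],"turn":[0,0,0]},
    {"travel":[-0.101,0.085,0],"turn":[0,0,0]},
    {"travel":[-0.101,0.085,0],"turn":[0,0,0]}
  ]
}}

```text
time: 17.5
position: [0.6071, -0.3329, 0.1368]
tool_rot: [2.224, 2.218, 0.001]
ft_force: [0.8, -0.7, -1.4]
grip_width: 0.377
grip_force: 19.6
```

{"name": "step_arm", "arguments": {
  "commands": [
    {"travel":[0,0,0.025],"turn":[0,0,0]},
    {"travel":[0,0,0.05],"turn":[0,0,0]},
    {"travel":[0,0,0.072],"turn":[0,0,0]},
    {"travel":[0,0,0.072],"turn":[0,0,0]},
    {"travel":[0,0,0.072],"turn":[0,0,0]}
  ]
}}

```text
time: 18.0
position: [0.6061, -0.3294, 0.0659]
tool_rot: [-2.22, -2.222, -0.0]
ft_force: [0.3, 0.2, -0.2]
grip_width: 0.376
grip_force: 19.6
```

{"name": "step_arm", "arguments": {
  "commands": [
    {"travel":[0,0,0],"turn":[0,0,0]},
    {"travel":[0,0,0],"turn":[0,0,0]},
    {"travel":[0,0,0],"turn":[0,0,0]},
    {"travel":[0,0,0],"turn":[0,0,0]},
    {"travel":[0,0,0],"turn":[0,0,0]}
  ]
}}

```text
time: 18.5
position: [0.6063, -0.3301, 0.0659]
tool_rot: [2.221, 2.221, 0.0]
ft_force: [-0.4, 1.3, -0.9]
grip_width: 0.379
grip_force: 19.6
```

```bash
python3 -c "
from h import *
to([.6065,-.331,.0505],0);crop('side','e3.png',190,150,180,140,4)"
```

```text
t 18.5 pos [ 0.6063 -0.3301  0.0659] travel mm [-0.9  0.2 15.4] closing 0.02 toolz [ 0. -0. -1.]
turn about tool z (deg) 0.02 q [ 0.85  0.59 -0.54  1.51  0.32  1.14  0.25]
```

View pics/e3.png

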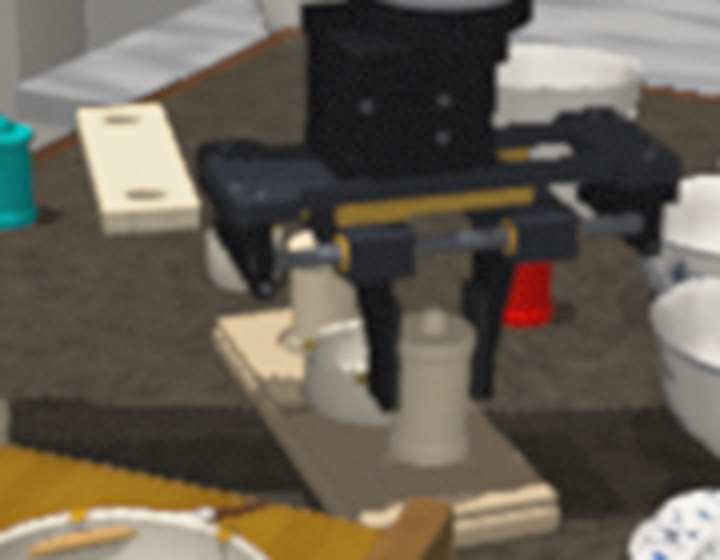

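The first prop is standing in its seat, and prop 2 hangs above the right seat. I'll lower and release it.

{"name": "step_arm", "arguments": {
  "commands": [
    {"travel":[-0.001,0,0.005],"turn":[0,0,0]},
    {"travel":[-0.001,0,0.009],"turn":[0,0,0]},
    {"travel":[-0.001,0,0.013],"turn":[0,0,0]},
    {"travel":[-0.001,0,0.015],"turn":[0,0,0]},
    {"travel":[-0.001,0,0.015],"turn":[0,0,0]}
  ]
}}

```text
time: 19.05
position: [0.6059, -0.331, 0.0508]
tool_rot: [-2.221, -2.221, 0.001]
ft_force: [-2.5, 0.5, 2.6]
grip_width: 0.381
grip_force: 19.7
```

{"name": "step_arm", "arguments": {
  "commands": [
    {"travel":[0,0,0.001],"turn":[0,0,0]},
    {"travel":[0,0,0.002],"turn":[0,0,0]},
    {"travel":[0,0,0.002],"turn":[0,0,0]},
    {"travel":[0,0,0.002],"turn":[0,0,0]},
    {"travel":[0,0,0.002],"turn":[0,0,0]}
  ]
}}

```text
time: 19.55
position: [0.606, -0.3311, 0.0506]
tool_rot: [2.221, 2.222, -0.002]
ft_force: [-5.5, 0.9, 9.8]
grip_width: 0.375
grip_force: 19.6
```

{"name": "step_arm", "arguments": {
  "commands": [
    {"travel":[0,0,0],"turn":[0,0,0]},
    {"travel":[0,0,0],"turn":[0,0,0]},
    {"travel":[0,0,0],"turn":[0,0,0]},
    {"travel":[0,0,0],"turn":[0,0,0]},
    {"travel":[0,0,0],"turn":[0,0,0]}
  ],
  "gripper": 0.85
}}

```text
time: 20.05
position: [0.6062, -0.3309, 0.0482]
tool_rot: [-2.221, -2.222, -0.0]
ft_force: [-0.6, -0.6, 1.4]
grip_width: 0.752
grip_force: 0.0
```

{"name": "step_arm", "arguments": {
  "commands": [
    {"travel":[0,0,-0.02],"turn":[0,0,0]},
    {"travel":[0,0,-0.06],"turn":[0,0,0]},
    {"travel":[0,0,-0.1],"turn":[0,0,0]},
    {"travel":[0.02,0,-0.14],"turn":[0,0,0]},
    {"travel":[0.06,-0.01,-0.15],"turn":[0,0,0]}
  ]
}}

```text
time: 20.55
position: [0.5986, -0.2748, 0.2036]
tool_rot: [2.221, 2.209, 0.004]
ft_force: [0.5, 0.5, -0.1]
grip_width: 0.852
grip_force: 0.0
```

{"name": "step_arm", "arguments": {
  "commands": [
    {"travel":[0.045,-0.005,0],"turn":[0,0,1]},
    {"travel":[0.09,-0.01,0],"turn":[0,0,2]},
    {"travel":[0.135,-0.015,0],"turn":[0,0,3]},
    {"travel":[0.18,-0.02,0],"turn":[0,0,4]},
    {"travel":[0.225,-0.025,0],"turn":[0,0,5.3]}
  ]
}}

```text
time: 21.05
position: [0.5707, -0.0442, 0.1987]
tool_rot: [2.322, 2.115, 0.0]
ft_force: [1.0, -0.3, -0.4]
grip_width: 0.85
grip_force: 0.0
```

{"name": "step_arm", "arguments": {
  "commands": [
    {"travel":[0.045,0,0],"turn":[0,0,0]},
    {"travel":[0.09,0,0],"turn":[0,0,0]},
    {"travel":[0.135,0,0],"turn":[0,0,0]},
    {"travel":[0.155,0,0.02],"turn":[0,0,0]},
    {"travel":[0.155,0,0.04],"turn":[0,0,0]}
  ],
  "gripper": 1.0
}}

```text
time: 21.55
position: [0.5852, 0.1143, 0.159]
tool_rot: [-2.313, -2.125, -0.006]
ft_force: [0.2, 0.5, -0.1]
grip_width: 0.996
grip_force: 0.0
```

```bash
python3 -c "
from h import *
to([.565,.109,.02],-5.3);crop('top','f1.png',260,140,150,110,5)"
```

```text
t 21.55 pos [0.5852 0.1143 0.159 ] travel mm [ -7.4 -20.  139. ] closing -4.86 toolz [ 0.002  0.003 -1.   ]
turn about tool z (deg) 0.44 q [ 0.4   0.35 -0.77  1.67  0.25  1.22 -0.51]
```

View pics/f1.png

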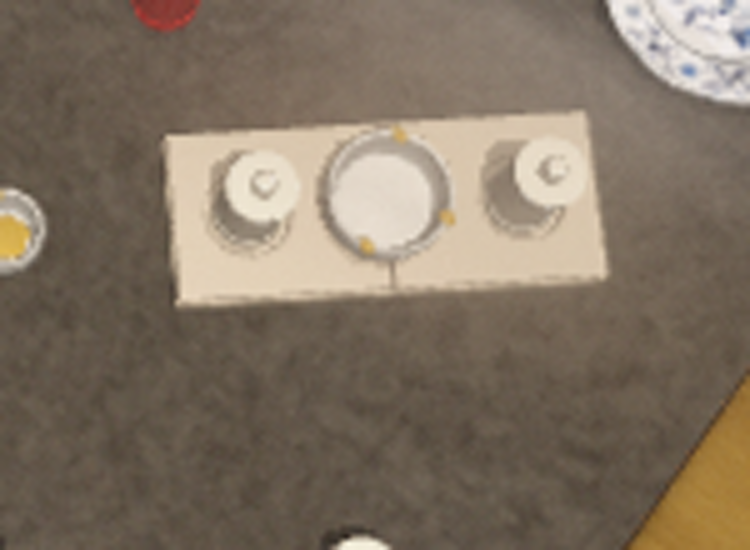

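Both props stand in their seats, with spigots at (265,183) and (554,169) in the crop, and the dish is between them at (388,196). Next is the batt grasp.

{"name": "step_arm", "arguments": {
  "commands": [
    {"travel":[-0.007,-0.02,0.03],"turn":[0,0,0.4]},
    {"travel":[-0.007,-0.02,0.06],"turn":[0,0,0.4]},
    {"travel":[-0.007,-0.02,0.09],"turn":[0,0,0.4]},
    {"travel":[-0.007,-0.02,0.1],"turn":[0,0,0.4]},
    {"travel":[-0.007,-0.02,0.1],"turn":[0,0,0.4]}
  ]
}}

```text
time: 22.1
position: [0.5639, 0.1025, 0.0575]
tool_rot: [-2.328, -2.107, 0.004]
ft_force: [-0.2, -0.5, -0.2]
grip_width: 1.003
grip_force: 0.0
```

```bash
python3 -c "
from h import *
P=lambda u,v,z:ray('top',260+(u+.5)/5-.5,140+(v+.5)/5-.5,z).round(4)
print(P(265,183,.078),P(554,169,.078),P(262,185,.069),P(550,172,.069),'dish',P(388,196,.043))
to([.565,.109,.0185],-5.3)"
```

```text
[ 0.599  -0.1909  0.078 ] [ 0.6045 -0.3285  0.078 ] [ 0.6003 -0.1908  0.069 ] [ 0.6054 -0.3294  0.069 ] dish [ 0.6008 -0.2568  0.043 ]
t 22.1 pos [0.5639 0.1025 0.0575] travel mm [ 6.6  0.5 39. ] closing -5.72 toolz [-0.003 -0.    -1.   ]
turn about tool z (deg) -0.42 q [ 0.39  0.41 -0.73  1.82  0.32  1.04 -0.57]
```

{"name": "step_arm", "arguments": {
  "commands": [
    {"travel":[0.006,0.001,0.01],"turn":[0,0,-0.2]},
    {"travel":[0.006,0.001,0.025],"turn":[0,0,-0.2]},
    {"travel":[0.006,0.001,0.035],"turn":[0,0,-0.2]},
    {"travel":[0.006,0.001,0.04],"turn":[0,0,-0.2]},
    {"travel":[0.006,0.001,0.04],"turn":[0,0,-0.2]}
  ]
}}

```text
time: 22.6
position: [0.5657, 0.1089, 0.0175]
tool_rot: [-2.324, -2.112, 0.002]
ft_force: [0.3, -0.2, 0.2]
grip_width: 0.994
grip_force: 0.0
```

{"name": "step_arm", "arguments": {
  "commands": [
    {"travel":[0,0,0],"turn":[0,0,0]},
    {"travel":[0,0,0],"turn":[0,0,0]},
    {"travel":[0,0,0],"turn":[0,0,0]},
    {"travel":[0,0,0],"turn":[0,0,0]},
    {"travel":[0,0,0],"turn":[0,0,0]}
  ],
  "gripper": 0.5,
  "force": 35
}}

```text
time: 23.1
position: [0.5658, 0.1093, 0.0186]
tool_rot: [-2.325, -2.112, 0.001]
ft_force: [-0.7, -0.1, 1.5]
grip_width: 0.64
grip_force: 35.0
```

{"name": "step_arm", "arguments": {
  "commands": [
    {"travel":[0,0,0],"turn":[0,0,0]},
    {"travel":[0,0,0],"turn":[0,0,0]},
    {"travel":[0,0,0],"turn":[0,0,0]},
    {"travel":[0,0,0],"turn":[0,0,0]},
    {"travel":[0,0,0],"turn":[0,0,0]}
  ]
}}

```text
time: 23.6
position: [0.5658, 0.1092, 0.0186]
tool_rot: [-2.325, -2.112, 0.002]
ft_force: [-4.4, -0.1, 5.1]
grip_width: 0.637
grip_force: 35.0
```

```bash
python3 -c "
from h import *
to([.6032,-.2608,.15],2.3)"
```

```text
t 23.6 pos [0.5658 0.1092 0.0186] travel mm [-364.8   72.3 -131.4] closing -5.47 toolz [-0.001 -0.    -1.   ]
turn about tool z (deg) -7.77 q [ 0.35  0.47 -0.71  1.83  0.37  0.97 -0.61]
```

{"name": "step_arm", "arguments": {
  "commands": [
    {"travel":[0,0,-0.01],"turn":[0,0,0]},
    {"travel":[0,0,-0.04],"turn":[0,0,0]},
    {"travel":[0,0,-0.08],"turn":[0,0,0]},
    {"travel":[0,0,-0.12],"turn":[0,0,0]},
    {"travel":[-0.02,0.005,-0.13],"turn":[0,0,0]}
  ]
}}

```text
time: 24.1
position: [0.5721, 0.0932, 0.154]
tool_rot: [2.316, 2.116, 0.014]
ft_force: [1.7, 0.7, -3.2]
grip_width: 0.642
grip_force: 35.0
```

{"name": "step_arm", "arguments": {
  "commands": [
    {"travel":[-0.035,0.007,0],"turn":[0,0,0]},
    {"travel":[-0.075,0.015,0],"turn":[0,0,0]},
    {"travel":[-0.115,0.023,0],"turn":[0,0,0]},
    {"travel":[-0.155,0.031,0],"turn":[0,0,0]},
    {"travel":[-0.195,0.038,0],"turn":[0,0,0]}
  ]
}}

```text
time: 24.6
position: [0.589, -0.1114, 0.1486]
tool_rot: [2.324, 2.111, 0.001]
ft_force: [0.9, 0.7, -3.1]
grip_width: 0.642
grip_force: 35.0
```

{"name": "step_arm", "arguments": {
  "commands": [
    {"travel":[-0.035,0.007,0],"turn":[0,0,-1.5]},
    {"travel":[-0.07,0.014,0],"turn":[0,0,-3]},
    {"travel":[-0.11,0.021,0],"turn":[0,0,-4.5]},
    {"travel":[-0.14,0.028,0],"turn":[0,0,-6]},
    {"travel":[-0.15,0.03,0],"turn":[0,0,-7.8]}
  ]
}}

```text
time: 25.1
position: [0.6033, -0.2681, 0.1478]
tool_rot: [2.181, 2.258, -0.004]
ft_force: [-0.2, -0.2, -3.5]
grip_width: 0.638
grip_force: 35.0
```

{"name": "step_arm", "arguments": {
  "commands": [
    {"travel":[0,0,0],"turn":[0,0,0]},
    {"travel":[0,0,0],"turn":[0,0,0]},
    {"travel":[0,0,0],"turn":[0,0,0]},
    {"travel":[0,0,0],"turn":[0,0,0]},
    {"travel":[0,0,0],"turn":[0,0,0]}
  ]
}}

```text
time: 25.6
position: [0.6044, -0.2601, 0.1488]
tool_rot: [2.174, 2.267, -0.0]
ft_force: [0.4, 0.3, -3.0]
grip_width: 0.637
grip_force: 35.0
```

```bash
python3 -c "
from h import *
to([.6032,-.2605,.0875],2.3);crop('side','g1.png',190,130,180,150,4)"
```

```text
t 25.6 pos [ 0.6044 -0.2601  0.1488] travel mm [-0.3 -1.3 61.3] closing 2.41 toolz [ 0. -0. -1.]
turn about tool z (deg) 0.11 q [ 0.84  0.46 -0.62  1.52  0.28  1.25  0.22]
```

View pics/g1.png

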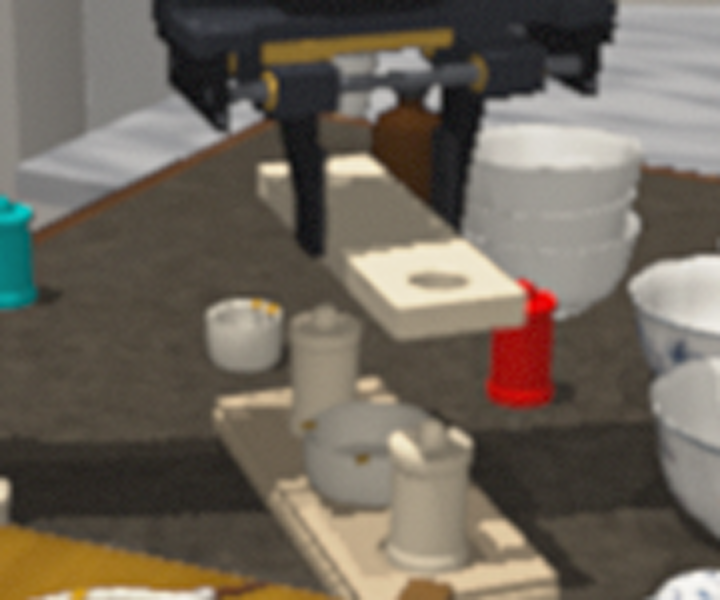

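The batt is level over the props, with its near hole at (439,280) in the crop and the spigot below it at (433,428). I'll check their alignment.

```bash
python3 -c "
from h import *
S=lambda u,v,z:ray('side',190+(u+.5)/4-.5,130+(v+.5)/4-.5,z).round(4)
print('hole',S(439,280,.144),'spig',S(433,424,.078),'spig far',S(326,310,.078))"
```

```text
hole [ 0.6077 -0.3318  0.144 ] spig [ 0.607  -0.3317  0.078 ] spig far [ 0.6    -0.1958  0.078 ]
```

{"name": "step_arm", "arguments": {
  "commands": [
    {"travel":[0,-0.001,0.02],"turn":[0,0,0]},
    {"travel":[0,-0.001,0.035],"turn":[0,0,0]},
    {"travel":[0,-0.001,0.045],"turn":[0,0,0]},
    {"travel":[0,-0.001,0.045],"turn":[0,0,0]},
    {"travel":[0,-0.001,0.045],"turn":[0,0,0]}
  ]
}}

```text
time: 26.15
position: [0.6033, -0.2612, 0.1035]
tool_rot: [-2.176, -2.266, -0.0]
ft_force: [-0.1, 0.1, -2.3]
grip_width: 0.641
grip_force: 35.0
```

{"name": "step_arm", "arguments": {
  "commands": [
    {"travel":[0,0,0.003],"turn":[0,0,0]},
    {"travel":[0,0,0.006],"turn":[0,0,0]},
    {"travel":[0,0,0.009],"turn":[0,0,0]},
    {"travel":[0,0,0.011],"turn":[0,0,0]},
    {"travel":[0,0,0.011],"turn":[0,0,0]}
  ]
}}

```text
time: 26.65
position: [0.6029, -0.2612, 0.0921]
tool_rot: [-2.176, -2.265, 0.001]
ft_force: [-0.2, 0.7, -3.6]
grip_width: 0.637
grip_force: 35.0
```

{"name": "step_arm", "arguments": {
  "commands": [
    {"travel":[0,0,0.001],"turn":[0,0,0]},
    {"travel":[0,0,0.002],"turn":[0,0,0]},
    {"travel":[0,0,0.003],"turn":[0,0,0]},
    {"travel":[0,0,0.004],"turn":[0,0,0]},
    {"travel":[0,0,0.004],"turn":[0,0,0]}
  ]
}}

```text
time: 27.15
position: [0.6031, -0.2612, 0.0884]
tool_rot: [-2.176, -2.266, 0.0]
ft_force: [0.4, -1.0, -3.7]
grip_width: 0.638
grip_force: 35.0
```

{"name": "step_arm", "arguments": {
  "commands": [
    {"travel":[0,0,0.001],"turn":[0,0,0]},
    {"travel":[0,0,0.0015],"turn":[0,0,0]},
    {"travel":[0,0,0.002],"turn":[0,0,0]},
    {"travel":[0,0,0.002],"turn":[0,0,0]},
    {"travel":[0,0,0.002],"turn":[0,0,0]}
  ]
}}

```text
time: 27.65
position: [0.6033, -0.2613, 0.0874]
tool_rot: [2.176, 2.266, -0.0]
ft_force: [-2.7, 1.3, 4.8]
grip_width: 0.636
grip_force: 35.0
```

Contact came at the expected height. I'll release, lift and go to the small dish.

{"name": "step_arm", "arguments": {
  "commands": [
    {"travel":[0,0,0],"turn":[0,0,0]},
    {"travel":[0,0,0],"turn":[0,0,0]},
    {"travel":[0,0,0],"turn":[0,0,0]},
    {"travel":[0,0,0],"turn":[0,0,0]},
    {"travel":[0,0,0],"turn":[0,0,0]}
  ],
  "gripper": 0.85
}}

```text
time: 28.15
position: [0.6032, -0.2613, 0.0864]
tool_rot: [-2.176, -2.266, 0.0]
ft_force: [-0.1, 0.3, 1.5]
grip_width: 0.847
grip_force: 0.0
```

{"name": "step_arm", "arguments": {
  "commands": [
    {"travel":[0,0,-0.02],"turn":[0,0,0]},
    {"travel":[0,0,-0.05],"turn":[0,0,0]},
    {"travel":[0,0,-0.09],"turn":[0,0,0]},
    {"travel":[0.03,0,-0.1],"turn":[0,0,0]},
    {"travel":[0.07,-0.01,-0.1],"turn":[0,0,1.2]}
  ]
}}

```text
time: 28.65
position: [0.5924, -0.1935, 0.1892]
tool_rot: [2.201, 2.234, 0.004]
ft_force: [0.6, 0.6, -0.3]
grip_width: 0.852
grip_force: 0.0
```

{"name": "step_arm", "arguments": {
  "commands": [
    {"travel":[0.04,0,0],"turn":[0,0,1.2]},
    {"travel":[0.08,0,0],"turn":[0,0,1.2]},
    {"travel":[0.12,0,0],"turn":[0,0,1.2]},
    {"travel":[0.123,0,0.04],"turn":[0,0,1.2]},
    {"travel":[0.123,0,0.07],"turn":[0,0,1.2]}
  ]
}}

```text
time: 29.15
position: [0.5883, -0.0662, 0.1163]
tool_rot: [2.217, 2.223, 0.002]
ft_force: [-0.5, -0.2, -2.1]
grip_width: 0.848
grip_force: 0.0
```

```bash
python3 -c "
from h import *
to([.590,-.068,.021],0)
crop('top','h1.png',240,140,150,110,5)"
```

```text
t 29.15 pos [ 0.5883 -0.0662  0.1163] travel mm [-1.8  1.5 95.3] closing 0.16 toolz [ 0.002 -0.    -1.   ]
turn about tool z (deg) 0.16 q [ 0.65  0.37 -0.71  1.73  0.26  1.14 -0.13]
```

View pics/h1.png

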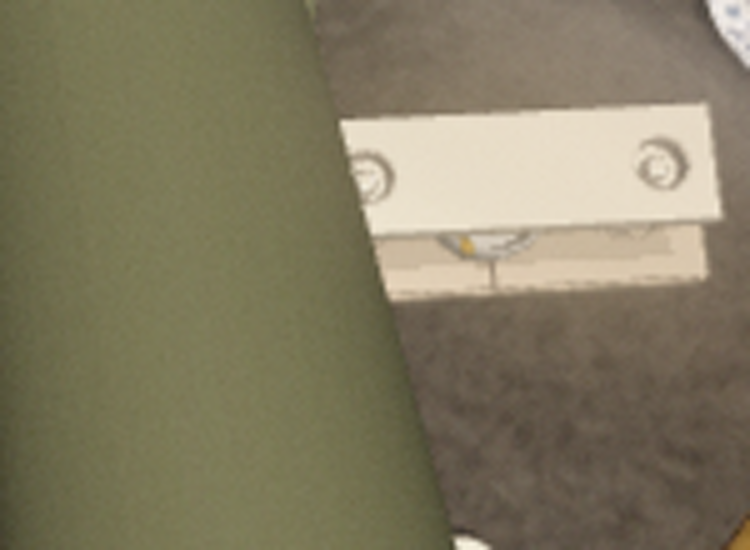

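The batt sits over both spigots, with the holes at about (371,178) and (660,163). Now I'll grasp the small dish.

{"name": "step_arm", "arguments": {
  "commands": [
    {"travel":[-0.001,0.001,0.03],"turn":[0,0,0]},
    {"travel":[-0.001,0.001,0.06],"turn":[0,0,0]},
    {"travel":[-0.001,0.001,0.085],"turn":[0,0,0]},
    {"travel":[-0.001,0.001,0.095],"turn":[0,0,0]},
    {"travel":[-0.001,0.001,0.095],"turn":[0,0,0]}
  ]
}}

```text
time: 29.7
position: [0.5882, -0.0699, 0.0207]
tool_rot: [-2.222, -2.218, 0.002]
ft_force: [0.4, -0.2, 0.3]
grip_width: 0.851
grip_force: 0.0
```

{"name": "step_arm", "arguments": {
  "commands": [
    {"travel":[0,0,0],"turn":[0,0,0]},
    {"travel":[0,0,0],"turn":[0,0,0]},
    {"travel":[0,0,0],"turn":[0,0,0]},
    {"travel":[0,0,0],"turn":[0,0,0]},
    {"travel":[0,0,0],"turn":[0,0,0]}
  ],
  "gripper": 0.3,
  "force": 12
}}

```text
time: 30.2
position: [0.5892, -0.0699, 0.022]
tool_rot: [2.223, 2.219, 0.0]
ft_force: [-0.6, 0.9, 0.2]
grip_width: 0.483
grip_force: 0.2
```

{"name": "step_arm", "arguments": {
  "commands": [
    {"travel":[0,0,0],"turn":[0,0,0]},
    {"travel":[0,0,0],"turn":[0,0,0]},
    {"travel":[0,0,0],"turn":[0,0,0]},
    {"travel":[0,0,0],"turn":[0,0,0]},
    {"travel":[0,0,0],"turn":[0,0,0]}
  ]
}}

```text
time: 30.7
position: [0.5893, -0.0698, 0.022]
tool_rot: [2.223, 2.219, 0.0]
ft_force: [-1.2, -0.1, 5.8]
grip_width: 0.461
grip_force: 12.0
```

{"name": "step_arm", "arguments": {
  "commands": [
    {"travel":[0,0,-0.01],"turn":[0,0,0]},
    {"travel":[0,0,-0.04],"turn":[0,0,0]},
    {"travel":[0,0,-0.08],"turn":[0,0,0]},
    {"travel":[0,0,-0.12],"turn":[0,0,0]},
    {"travel":[-0.02,0,-0.14],"turn":[0,0,0]}
  ]
}}

```text
time: 31.2
position: [0.5906, -0.0857, 0.1657]
tool_rot: [2.215, 2.225, 0.007]
ft_force: [1.6, -0.4, 0.2]
grip_width: 0.458
grip_force: 12.0
```

{"name": "step_arm", "arguments": {
  "commands": [
    {"travel":[-0.04,0.003,0],"turn":[0,0,0]},
    {"travel":[-0.08,0.006,0],"turn":[0,0,0]},
    {"travel":[-0.12,0.01,0],"turn":[0,0,0]},
    {"travel":[-0.155,0.013,0],"turn":[0,0,0]},
    {"travel":[-0.173,0.014,0],"turn":[0,0,0]}
  ]
}}

```text
time: 31.7
position: [0.6016, -0.2672, 0.161]
tool_rot: [2.228, 2.215, -0.003]
ft_force: [0.1, 0.0, -1.3]
grip_width: 0.461
grip_force: 12.0
```

{"name": "step_arm", "arguments": {
  "commands": [
    {"travel":[0,0,0.01],"turn":[0,0,0]},
    {"travel":[0,0,0.03],"turn":[0,0,0]},
    {"travel":[0,0,0.04],"turn":[0,0,0]},
    {"travel":[0,0,0.04],"turn":[0,0,0]},
    {"travel":[0,0,0.04],"turn":[0,0,0]}
  ]
}}

```text
time: 32.2
position: [0.6029, -0.2611, 0.1216]
tool_rot: [-2.22, -2.222, -0.0]
ft_force: [-0.3, 0.6, 0.7]
grip_width: 0.457
grip_force: 12.0
```

```bash
python3 -c "
from h import *
to([.6032,-.2635,.105],0);crop('side','i1.png',190,130,180,150,4)"
```

```text
t 32.2 pos [ 0.6029 -0.2611  0.1216] travel mm [-2.4  0.3 16.6] closing 0.04 toolz [-0.     0.001 -1.   ]
turn about tool z (deg) 0.04 q [ 0.84  0.48 -0.62  1.55  0.29  1.2   0.17]
```

View pics/i1.png

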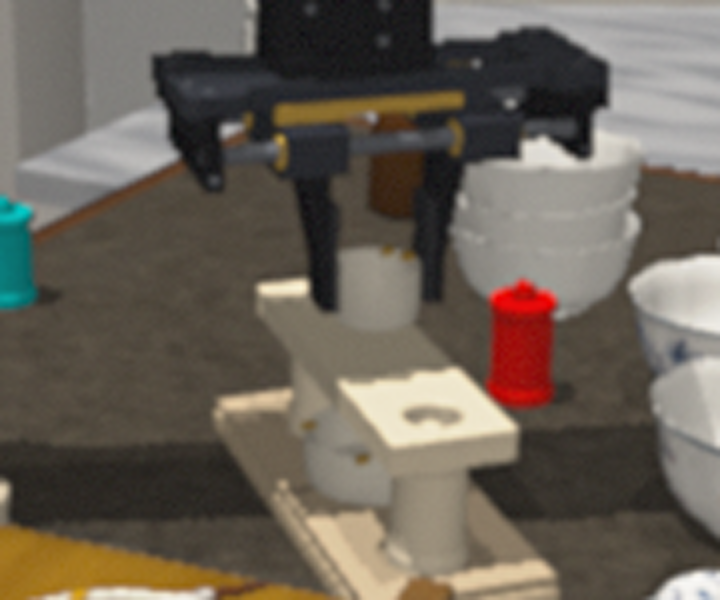

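The batt lies flat on the props and the small dish is held level above its middle. I'll lower it.

{"name": "step_arm", "arguments": {
  "commands": [
    {"travel":[-0.002,0,0.005],"turn":[0,0,0]},
    {"travel":[-0.002,0,0.01],"turn":[0,0,0]},
    {"travel":[-0.002,0,0.013],"turn":[0,0,0]},
    {"travel":[-0.002,0,0.015],"turn":[0,0,0]},
    {"travel":[-0.002,0,0.015],"turn":[0,0,0]}
  ]
}}

```text
time: 32.75
position: [0.6024, -0.2647, 0.1061]
tool_rot: [-2.223, -2.219, 0.0]
ft_force: [-0.1, -0.1, 0.3]
grip_width: 0.457
grip_force: 12.0
```

{"name": "step_arm", "arguments": {
  "commands": [
    {"travel":[0,0,0.0005],"turn":[0,0,0]},
    {"travel":[0,0,0.001],"turn":[0,0,0]},
    {"travel":[0,0,0.0015],"turn":[0,0,0]},
    {"travel":[0,0,0.0015],"turn":[0,0,0]},
    {"travel":[0,0,0.0015],"turn":[0,0,0]}
  ]
}}

```text
time: 33.25
position: [0.6027, -0.2648, 0.1051]
tool_rot: [2.223, 2.22, -0.0]
ft_force: [-0.5, 0.8, -1.0]
grip_width: 0.459
grip_force: 12.0
```

{"name": "step_arm", "arguments": {
  "commands": [
    {"travel":[0.001,0,0],"turn":[0,0,0]},
    {"travel":[0.001,0,0],"turn":[0,0,0]},
    {"travel":[0.001,0,0.001],"turn":[0,0,0]},
    {"travel":[0.001,0,0.0015],"turn":[0,0,0]},
    {"travel":[0.001,0,0.0015],"turn":[0,0,0]}
  ]
}}

```text
time: 33.75
position: [0.6029, -0.2636, 0.1049]
tool_rot: [2.222, 2.22, -0.0]
ft_force: [-1.9, 1.4, 6.7]
grip_width: 0.461
grip_force: 12.0
```

{"name": "step_arm", "arguments": {
  "commands": [
    {"travel":[0,0,0],"turn":[0,0,0]},
    {"travel":[0,0,0],"turn":[0,0,0]},
    {"travel":[0,0,0],"turn":[0,0,0]},
    {"travel":[0,0,0],"turn":[0,0,0]},
    {"travel":[0,0,0],"turn":[0,0,0]}
  ]
}}

```text
time: 34.25
position: [0.6029, -0.2636, 0.105]
tool_rot: [2.222, 2.219, -0.0]
ft_force: [-2.1, 2.2, 5.9]
grip_width: 0.459
grip_force: 12.0
```

The dish has touched down at the expected height. I'll release, rise and clear the view.

{"name": "step_arm", "arguments": {
  "commands": [
    {"travel":[0,0,0],"turn":[0,0,0]},
    {"travel":[0,0,0],"turn":[0,0,0]},
    {"travel":[0,0,0],"turn":[0,0,0]},
    {"travel":[0,0,0],"turn":[0,0,0]},
    {"travel":[0,0,0],"turn":[0,0,0]}
  ],
  "gripper": 0.85
}}

```text
time: 34.75
position: [0.6026, -0.2638, 0.1033]
tool_rot: [-2.223, -2.22, 0.0]
ft_force: [-0.1, -0.7, -0.2]
grip_width: 0.805
grip_force: 0.0
```

{"name": "step_arm", "arguments": {
  "commands": [
    {"travel":[0,0,-0.02],"turn":[0,0,0]},
    {"travel":[0,0,-0.05],"turn":[0,0,0]},
    {"travel":[0,0,-0.09],"turn":[0,0,0]},
    {"travel":[0.02,0,-0.12],"turn":[0,0,0]},
    {"travel":[0.06,0,-0.12],"turn":[0,0,0]}
  ]
}}

```text
time: 35.25
position: [0.6048, -0.208, 0.2285]
tool_rot: [2.225, 2.206, 0.003]
ft_force: [1.1, -0.2, 0.4]
grip_width: 0.846
grip_force: 0.0
```

{"name": "step_arm", "arguments": {
  "commands": [
    {"travel":[0.045,0,0],"turn":[0,0,0]},
    {"travel":[0.09,0,0],"turn":[0,0,0]},
    {"travel":[0.135,0,0],"turn":[0,0,0]},
    {"travel":[0.18,0,0],"turn":[0,0,0]},
    {"travel":[0.2,0,0],"turn":[0,0,0]}
  ]
}}

```text
time: 35.75
position: [0.6025, 0.0026, 0.2241]
tool_rot: [-2.215, -2.227, -0.003]
ft_force: [-0.2, -0.5, 0.5]
grip_width: 0.851
grip_force: 0.0
```

{"name": "step_arm", "arguments": {
  "commands": [
    {"travel":[0,0,0],"turn":[0,0,0]},
    {"travel":[0,0,0],"turn":[0,0,0]},
    {"travel":[0,0,0],"turn":[0,0,0]},
    {"travel":[0,0,0],"turn":[0,0,0]},
    {"travel":[0,0,0],"turn":[0,0,0]}
  ]
}}

```text
time: 36.25
position: [0.6032, -0.0053, 0.2234]
tool_rot: [2.226, 2.217, -0.001]
ft_force: [1.0, -0.4, 0.9]
grip_width: 0.854
grip_force: 0.0
```

```bash
python3 -c "
from h import *
crop('top','j1.png',260,130,130,120,3);crop('side','j2.png',190,150,130,120,3)
a=np.hstack([cv2.imread('pics/j1.png'),cv2.imread('pics/j2.png')]);cv2.imwrite('pics/j.png',a)"
```

```text
(no output)
```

View pics/j.png

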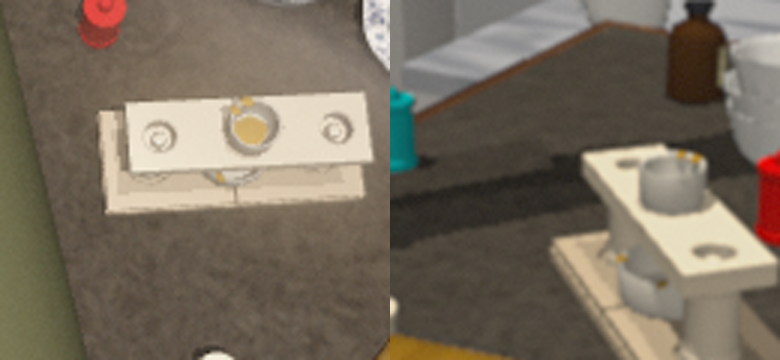

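The finished setting looks right. The small dish stands upright at (250,126), midway between the holes at (160,137) and (337,127), the batt is over both spigots, and the wide dish is below.

```bash
python3 -c "
from bench import ctrl
print(ctrl.close_job())"
```

```text
the job is handed in; nothing more can be done
None
```

The two-tier setting is built as asked and handed in at about 36 s; the last pictures show everything upright and in place, the wide dish about 3 mm off the shelf's middle, and the short prop and bottle were left alone.

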